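Shunt the red sample carrier to the marked corner of the sorting tray

ROBOT

A 6-joint arm with a two-finger parallel gripper is mounted at the origin on a cart in front of the work surface, level with it; the furniture and walls round the work are solid. World frame = base frame: x ahead of the robot, y to its left, z up, the work surface at z = 0. Lengths are in m, angles in rad, forces in N, time in s.
With the tool pointing down it reaches from about 0.3 to 0.775 m from the base axis. Payload 14.6 kg.
Tool frame: the origin (TCP) lies at the very end of the fingers, on their centre line; the grasp point (between the pads) lies 19 mm behind it; z points along the fingers, y is the line along which they close (so a half turn about z gives the same grasp; the last joint's range is limited). The gripper opens to 94 mm and grips with 3 to 60 N. Pads are 16 mm wide; open, the fingers measure 119 mm over their backs; the gripper's body (75 mm by 177 mm) begins 78 mm behind the grasp point.
Start: joints at [1.234, 0.3, 1.521, -0, 1.321, -0.067], TCP at [0.147, 0.53, 0.205] pointing down, gripper open.
Joint ranges: [-3.03, 3.03], [-0.79, 2.21], [0.23, 2.52], [-1.04, 4.18], [0, 3.07], [-2.55, 2.55]. Speed limits (rad/s): [2.22, 2.22, 2.57, 3.14, 3.14, 3.14].

INTERFACE

Orientations are given as [roll, pitch, yaw] about the fixed x, y, z axes, in that order (R = Rz(yaw) Ry(pitch) Rx(roll)).
In Python, from station import ctrl gives the robot as it stands.
- The arm moves only by the shell command python3 -m pendant 'ROWS' [OPENING] [FORCE]. ROWS is JSON, a list of rows, each a list of 2 entries, a list of its own where there are three numbers: the shift along the world's x, y, z in cm, then the turn about the world's z in rad. A call has 1 to 20 rows; each row shifts and turns the commanded pose from where the row before left it; what a row does not reach is not made up. A row lasts 1/12 s, in which the tool goes at most 41.7 mm and 7.16 degrees, less where a joint would pass 70% of its speed; a pose out of reach is approached as far as the arm can. A call is refused whole if a number of a shift passes 4.17 or a number of a turn 0.125, either way. A call with a gripper value outside its range is refused whole. OPENING is the opening, from 0 (shut) to 1 (fully open), set as the call begins (- or left out, the last holds). The fingers move at their own pace and stop on an object; FORCE is the grip in N (left out, the last holds). Time passes only in rows, so rows that do not move let the fingers close. It gives the time, the measured TCP pose, the force, the opening and the grip force at its end, in the units of the state.
- ctrl.get_obs(): the state, without advancing time (a new reading comes with each control period).
- ctrl.camera(name): name is "side" or "top" or "wrist"; returns a dict with "color" (384x512x3 uint8, red, green, blue), "intrinsics" (3x3 intrinsics, pixels), "k1" (the pictures are not rectified: a ray, as slopes to the right and down, at radius r is drawn at 1 + k1 r^2 times it, then the intrinsics apply), "camera_from_world" (4x4, takes a point from world to camera coordinates). Camera axes: x right, y down, z forward; pixel columns grow to the right and rows downward; lengths in m; the calibration is good to about 2 mm. A picture is of the moment at which its call begins. There is no depth.
- ctrl.hand_in(): hands the job in; it is judged then, once.
The state is a dict: "time_s": time; "qpos": joint angles; "joint_vel": joint speeds; "tau": joint torques, N m; "ee_pos": TCP position; "eef_rot": TCP orientation; "force": force on the tool from outside, world axes, zero at the start; "moment": the same for the moment, N m; "grip_width": finger opening in m; "grip_force": force on a finger pad.
Only numpy, scipy, OpenCV 4.12 (cv2) and the standard library are available. Lean on these libraries where they do the work, as an engineer would, in place of code of your own. Each camera call takes 0.05 s, during which the arm holds its last target. There are 200 camera calls.

TASK

Bring the carrier with the red post into the green-marked corner cell of the sorting tray by sliding the carriers one at a time into the empty space, never lifting them: in just three slides, first the blue one, then the yellow one, then the red one. Slide each all the way to the fence at the end of its path and press it home there for a moment with a light, firm push of about 8 N, never ramming the fence (20 N and more harms it), then let go. Leave the vial, the jar and the dish beside the tray undisturbed.

Things in the scene. Friction and masses are not known exactly. Their poses are not given: they have to be found in the camera images.
- tray: Square white sorting tray, 208 x 208 mm, fixed on the worktop, turned up to 0.3 rad. Origin: centre of its underside; x points away from the robot (far), y left, z up. Floor 4 mm thick. Two by two cells, no walls between, nominal centres at x, y = +-37 mm in this frame; the far left one (+37, +37) is empty at the start. Corner blocks, rails and fences rise to 22 mm above the worktop.
- marked_cell (a point): Nominal centre, at floor level, of the near right cell, marked by a green corner block and a green floor; a fixed point of the tray at (-37, -37, 4) mm in its frame.
- red_centre (a point): Centre (half-way up, 28.5 mm above the underside) of the loose carrier with the red grip post: white block 70 x 70 x 18 mm, about 0.2 kg, with a square post 18 x 18 mm on its middle, from 18 to 57 mm above the underside, sides parallel to the block's. Axes parallel to the block's sides (to the tray's at the start). It starts in the far right or the near left cell, standing on the tray floor.
- blue_centre (a point): The same point of the carrier with the blue grip post, same shape; it starts in the other one of the far right and near left cells.
- yellow_centre (a point): The same point of the carrier with the yellow grip post, same shape; it starts in the green-marked near right cell.
- carrier_red: The carrier with the red post; origin at the centre of its underside. Like the others it slides with about 1 N of drag, more if pressed down, and stays where it is left.
- carrier_blue: The carrier with the blue post; origin at the centre of its underside.
- carrier_yellow: The carrier with the yellow post; origin at the centre of its underside.
- rail_far: Aluminium rail on the tray's far (+x) side, with a black fence along its inside: a straight rigid bar 148 mm long, top 22 mm above the worktop. Its inner face was set by hand 74 to 84 mm from the tray's centre, differently on each side; the setting is not measured: find it by touch. Origin: the tray's centre, not the rail.
- rail_left: Aluminium rail on the tray's left (+y) side, with a black fence along its inside: a straight rigid bar 148 mm long, top 22 mm above the worktop. Its inner face was set by hand 74 to 84 mm from the tray's centre, differently on each side; the setting is not measured: find it by touch. Origin: the tray's centre, not the rail.
- rail_near: Aluminium rail on the tray's near (-x) side, with a black fence along its inside: a straight rigid bar 148 mm long, top 22 mm above the worktop. Its inner face was set by hand 74 to 84 mm from the tray's centre, differently on each side; the setting is not measured: find it by touch. Origin: the tray's centre, not the rail.
- rail_right: Aluminium rail on the tray's right (-y) side, with a black fence along its inside: a straight rigid bar 148 mm long, top 22 mm above the worktop. Its inner face was set by hand 74 to 84 mm from the tray's centre, differently on each side; the setting is not measured: find it by touch. Origin: the tray's centre, not the rail.
- vial_amber: Bystander: small loose sample vial with a yellow cap, 25 mm across, 54 mm tall, to the right of the tray; origin at the centre of its underside.
- jar: Bystander: loose specimen jar with a green lid, 63 mm across, 67 mm tall, to the left of the tray; origin at the centre of its underside.
- dish: Bystander: loose clear petri dish, 62 mm across, 15 mm high, beyond the tray; origin at the centre of its underside.
Not all that is in view belongs to the job. What is shaped like the carrier_yellow but black is not meant. Leave any orange or pink look-alike of the carrier_blue alone.

How it is judged:
By the outcome, as a careful person would: the job done as asked, in the order asked, and still so for the second after the job is handed in, with the robot touching nothing.
It also fails if it takes over 72 s, if anything falls off the work surface, if the arm or the gripper's body presses on something with over 40 N, if the wrist force passes 120 N, or if a joint passes its speed limit or range.

## Working session

There is one attempt and no reset: what is moved stays moved. The work goes in short steps, Python scripts to look and compute and a shell command to move; the robot and the scene stay as the last step left them, time stands still between calls to the robot, and variables do not carry over. Pictures are saved under pics/ and viewed, at most 10 in all, crops included, and the job is handed in when it is done.

```bash
mkdir -p pics; ls
python3 - <<'E'
from station import ctrl
import cv2,numpy as np
o=ctrl.get_obs();print(o['time_s'],o['ee_pos'],o['eef_rot'],o['force'],o['grip_width'])
for n in['top','side']:
    c=ctrl.camera(n);cv2.imwrite(f'pics/{n}0.png',c['color'][:,:,::-1])
    print(n,np.round(c['intrinsics'],1).tolist(),c['k1'],np.round(c['camera_from_world'],3).tolist())
E
```

```text
pics
0.0 [0.14649738 0.52983822 0.20486137] [-3.14035295e+00 -5.95898557e-05  2.87181523e+00] [ 0.43870367 -0.04242674 -0.09910882] 0.09403489584381336
top [[481.5, 0.0, 258.5], [0.0, 481.5, 198.5], [0.0, 0.0, 1.0]] -0.17217137178368117 [[-0.001, -1.0, 0.02, 0.033], [-0.998, -0.0, -0.063, 0.541], [0.063, -0.02, -0.998, 1.482], [0.0, 0.0, 0.0, 1.0]]
side [[402.8, 0.0, 244.5], [0.0, 402.8, 193.0], [0.0, 0.0, 1.0]] -0.1372890093729933 [[0.943, -0.331, -0.016, -0.498], [-0.151, -0.384, -0.911, 0.164], [0.295, 0.862, -0.412, 0.916], [0.0, 0.0, 0.0, 1.0]]
```

View pics/top0.png

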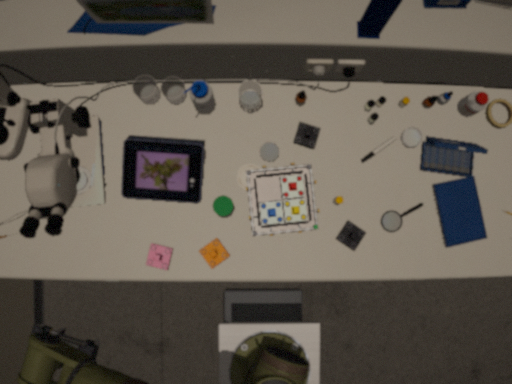

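View pics/side0.png

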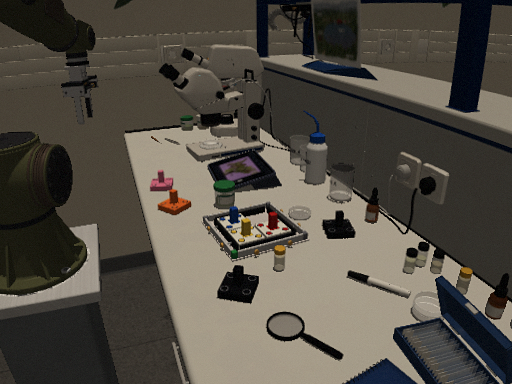

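Top view: red post (292,186) is far right, yellow (295,210) near right, blue (271,212) near left. The far left cell is empty. The look-alikes are pink (160,256), orange (214,252) and black (306,135 / 350,235), all outside the tray, so the three carriers in the tray are the ones meant. I'll measure them and confirm with an enlarged crop.

```bash
cat > h.py <<'E'
import cv2,numpy as np
def ray(c,uv,z):
    K=c['intrinsics'];T=np.array(c['camera_from_world'])
    p=(np.array(uv,float)-[K[0][2],K[1][2]])/[K[0][0],K[1][1]]
    s=p.copy()
    for _ in range(20): s=p/(1+c['k1']*(s@s))
    d=T[:3,:3].T@np.r_[s,1];o=-T[:3,:3].T@T[:3,3]
    return (o+d*(z-o[2])/d[2])[:2]
def mask(img,name):
    h=cv2.cvtColor(img,cv2.COLOR_RGB2HSV)
    R={'red':[((0,150,90),(6,255,255)),((174,150,90),(180,255,255))],'blue':[((100,120,70),(118,255,255))],'yellow':[((20,130,100),(32,255,255))],'green':[((45,90,40),(85,255,255))]}[name]
    m=sum(cv2.inRange(h,np.array(a),np.array(b)) for a,b in R)
    return m
def blobs(m,box):
    n,l,s,c=cv2.connectedComponentsWithStats(m)
    return [(np.round(c[i],1).tolist(),int(s[i,4]),s[i,:4].tolist()) for i in range(1,n) if s[i,4]>=6 and box[0]<c[i][0]<box[2] and box[1]<c[i][1]<box[3]]
E
python3 - <<'E'
from station import ctrl
from h import *
c=ctrl.camera('top');im=c['color']
for n in['red','blue','yellow','green']:
    for b in blobs(mask(im,n),(240,155,330,245)): print(n,b,np.round(ray(c,b[0],.061),4))
g=cv2.cvtColor(im,cv2.COLOR_RGB2GRAY)
cv2.imwrite('pics/crop1.png',cv2.resize(im[150:250,235:355,::-1],None,fx=6,fy=6,interpolation=cv2.INTER_CUBIC))
E
```

```text
red ([292.5, 185.9], 35, [290, 183, 6, 7]) [ 0.5768 -0.0693]
blue ([271.4, 212.5], 34, [269, 210, 6, 6]) [ 0.4962 -0.0051]
yellow ([301.5, 202.0], 8, [300, 201, 4, 3]) [ 0.5279 -0.0964]
yellow ([286.9, 203.3], 9, [286, 202, 3, 4]) [ 0.524  -0.0521]
yellow ([295.0, 209.9], 47, [292, 207, 7, 7]) [ 0.504  -0.0765]
yellow ([303.0, 216.5], 8, [302, 215, 3, 4]) [ 0.484  -0.1007]
yellow ([288.3, 218.0], 7, [287, 217, 3, 3]) [ 0.4795 -0.0561]
green ([315.0, 226.5], 6, [314, 226, 3, 2]) [ 0.4537 -0.1371]
```

View pics/crop1.png

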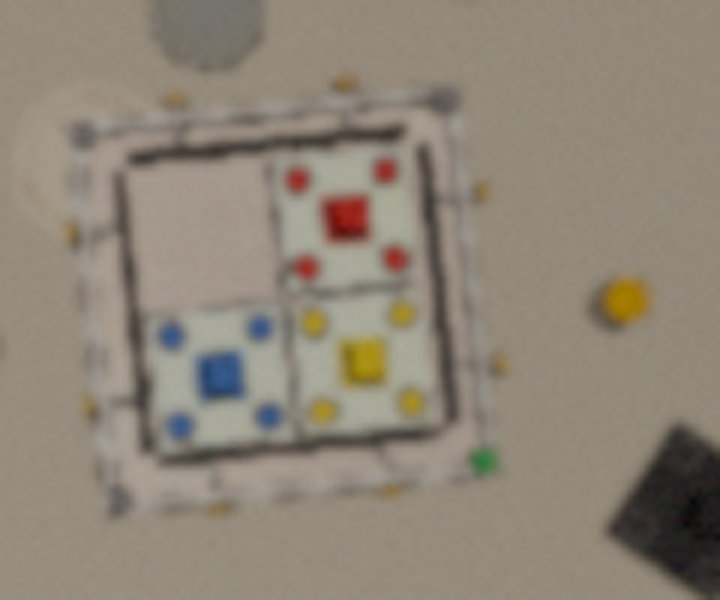

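The crop confirms red is far right, yellow is in the marked near right cell (green corner at crop 484,462), and blue is near left. From its edges the tray yaw is about +0.104. For each slide I'll grip the post with the fingers closing along the slide direction, starting above blue.

```bash
python3 -m pendant '[[[2.2,-3.3,0],-0.12],[[2.2,-3.3,0],-0.12],[[2.2,-3.3,0],-0.12],[[2.2,-3.3,0],-0.12],[[2.2,-3.3,0],-0.12],[[2.2,-3.3,0],-0.12],[[2.2,-3.3,0],-0.12],[[2.2,-3.3,0],-0.12],[[2.2,-3.3,0],-0.12],[[2.2,-3.3,0],-0.12],[[2.2,-3.3,0],0],[[2.2,-3.3,0],0],[[2.2,-3.3,0],0],[[2.2,-3.3,0],0],[[2.2,-3.3,0],0],[[2,-3.5,0],0],[[0,0,0],0],[[0,0,0],0]]' 0.5 12
python3 - <<'E'
from station import ctrl
from h import *
c=ctrl.camera('wrist');im=c['color'];cv2.imwrite('pics/w1.png',im[:,:,::-1])
for n in['red','blue','yellow']:
    for b in blobs(mask(im,n),(0,0,512,384)): 
        if b[1]>150: print(n,b,np.round(ray(c,b[0],.061),4))
print(np.round(c['camera_from_world'],2).tolist(),ctrl.get_obs()['eef_rot'])
E
```

```text
time_s: 1.65
ee_pos: [0.4968, -0.0013, 0.2048]
eef_rot: [-3.14, -0.0, 1.669]
force: [0.1, 0.4, 0.3]
grip_width: 0.0467
grip_force: 0.0
blue ([256.4, 179.2], 457, [247, 168, 20, 24]) [0.4955 0.002 ]
yellow ([256.1, 238.8], 495, [247, 226, 20, 28]) [ 0.5019 -0.0673]
yellow ([269.3, 336.7], 283, [261, 327, 18, 19]) [ 0.5316 -0.1989]
[[1.0, 0.1, -0.0, -0.49], [0.1, -0.97, 0.23, -0.07], [0.02, -0.23, -0.97, 0.38], [0.0, 0.0, 0.0, 1.0]] [-3.14060266e+00 -3.62133586e-04  1.67043969e+00]
```

View pics/w1.png

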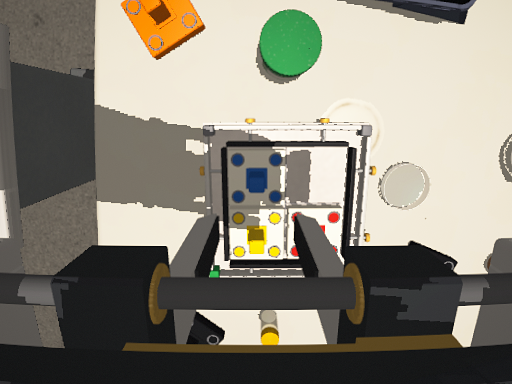

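The wrist view shows blue's dots at (237,159), (276,159), (237,197) and (276,197). These flat dots give an unbiased centre and yaw, as do yellow's.

```bash
cat >> h.py <<'E'
def dots(ctrl,n,lo=25,hi=220,cam='wrist'):
    c=ctrl.camera(cam);P=[]
    for b in blobs(mask(c['color'],n),(0,0,512,384)):
        if lo<b[1]<hi: P.append(ray(c,b[0],.022)); print(n,b[:2],np.round(P[-1],4))
    return P
E
python3 - <<'E'
from station import ctrl
from h import *
for n in['red','blue','yellow']: dots(ctrl,n)
E
```

```text
red ([333.2, 217.9], 72) [ 0.5976 -0.0448]
red ([294.6, 252.1], 43) [ 0.5549 -0.0961]
blue ([237.5, 160.9], 80) [0.4708 0.016 ]
blue ([275.6, 160.8], 82) [0.5165 0.0208]
blue ([238.1, 197.6], 78) [ 0.4755 -0.0296]
blue ([275.1, 197.6], 77) [ 0.5212 -0.0249]
yellow ([325.7, 122.4], 27) [0.5701 0.0725]
yellow ([238.1, 219.4], 82) [ 0.478  -0.0577]
yellow ([274.4, 219.4], 84) [ 0.5237 -0.053 ]
yellow ([238.6, 252.8], 74) [ 0.4826 -0.1034]
yellow ([273.7, 252.8], 73) [ 0.5281 -0.0988]
```

```bash
python3 -m pendant '[[[-0.1,-0.3,-2.8],0.005],[[0,0,-2.8],0],[[0,0,-2.8],0],[[0,0,-2.8],0],[[0,0,-2.8],0],[[0,0,-2.2],0],[[0,0,-1],0],[[0,0,0],0],[[0,0,0],0]]' 0.5 12
python3 -m pendant '[[[0,0,0],0],[[0,0,0],0],[[0,0,0],0],[[0,0,0],0],[[0,0,0],0],[[0,0,0],0]]' 0 12
```

```text
time_s: 2.6
ee_pos: [0.4959, -0.0024, 0.0342]
eef_rot: [3.141, 0.0, 1.678]
force: [-0.9, 0.5, 0.5]
grip_width: 0.0469
grip_force: 0.0
time_s: 3.1
ee_pos: [0.4959, -0.0029, 0.034]
eef_rot: [3.141, 0.0, 1.677]
force: [-1.6, 1.0, 5.9]
grip_width: 0.018
grip_force: 12.0
```

```bash
python3 -m pendant '[[[0.5,0.05,0],0],[[1,0.1,0],0],[[1,0.11,0],0],[[1,0.1,0],0],[[1,0.11,0],0],[[1,0.1,0],0],[[1,0.11,0],0],[[0.4,0.04,0],0],[[0,0,0],0],[[0,0,0],0],[[0,0,0],0]]'
```

```text
time_s: 4.02
ee_pos: [0.5653, 0.0043, 0.0339]
eef_rot: [3.14, 0.0, 1.677]
force: [3.4, 1.0, 4.0]
grip_width: 0.0182
grip_force: 12.0
```

```bash
R='python3 -m pendant'
python3 -m pendant '[[[0.1,0.01,0],0],[[0.1,0.01,0],0],[[0.1,0.01,0],0],[[0,0,0],0]]' | grep -E 'ee_pos|force:'
python3 -m pendant '[[[0.1,0.01,0],0],[[0.1,0.01,0],0],[[0,0,0],0]]' | grep -E 'ee_pos|force:'
```

```text
ee_pos: [0.5668, 0.0044, 0.0339]
force: [-7.7, -1.3, 13.1]
grip_force: 12.0
ee_pos: [0.5688, 0.0046, 0.0338]
force: [-7.2, -1.0, 12.2]
grip_force: 12.0
```

```bash
python3 -m pendant '[[[0,0,0.05],0],[[0,0,0],0],[[0,0,0],0]]' | grep -E 'ee_pos|force:'
python3 - <<'E'
from station import ctrl
from h import *
P=dots(ctrl,'blue',6,20,'top')
c=ctrl.camera('top');cv2.imwrite('pics/t2.png',cv2.resize(c['color'][150:250,235:355,::-1],None,fx=6,fy=6,interpolation=cv2.INTER_CUBIC))
c=ctrl.camera('wrist');cv2.imwrite('pics/w2.png',c['color'][:,:,::-1])
E
```

```text
ee_pos: [0.569, 0.0047, 0.0339]
force: [-5.6, -1.1, 5.4]
grip_force: 12.0
blue ([446.1, 95.7], 10) [ 0.8803 -0.5848]
blue ([466.0, 202.5], 17) [ 0.5283 -0.639 ]
blue ([473.4, 200.0], 7) [ 0.5364 -0.6654]
blue ([469.5, 205.1], 10) [ 0.5198 -0.6511]
blue ([462.9, 212.2], 8) [ 0.4969 -0.6273]
```

View pics/w2.png

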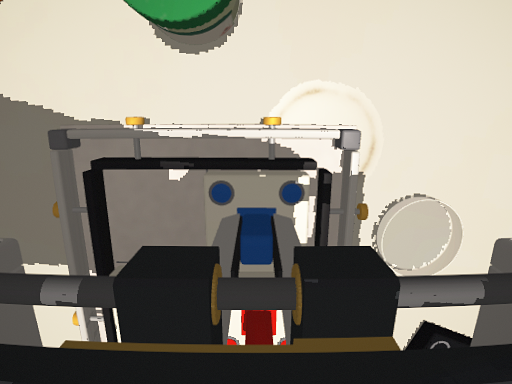

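The wrist view shows the blue carrier's right edge at about col 306 and the far fence face at about col 316, so roughly 6 mm remain. The force so far is drag from slight down-pressure, so I'll relieve that and creep on.

```bash
python3 -m pendant '[[[0,0,0.03],0],[[0,0,0],0],[[0.1,0.01,0],0],[[0.1,0.01,0],0],[[0,0,0],0]]' | grep -E 'ee_pos|force:'
python3 -m pendant '[[[0.05,0.01,0],0],[[0.05,0,0],0],[[0,0,0],0]]' | grep -E 'ee_pos|force:'
```

```text
ee_pos: [0.5717, 0.005, 0.034]
force: [-0.3, -0.3, -2.1]
grip_force: 12.0
ee_pos: [0.5727, 0.0051, 0.0342]
force: [-0.7, -0.2, -2.4]
grip_force: 12.0
```

That −2 N is about the carrier's weight, so I'm at the point of lifting it. Easing down slightly.

```bash
python3 -m pendant '[[[0,0,-0.03],0],[[0,0,0],0],[[0,0,0],0]]' | grep -E 'ee_pos|force:'
python3 -m pendant '[[[0.05,0.01,0],0],[[0.05,0,0],0],[[0,0,0],0]]' | grep -E 'ee_pos|force:'
```

```text
ee_pos: [0.5726, 0.0051, 0.0339]
force: [0.7, 0.1, -2.1]
grip_force: 12.0
ee_pos: [0.5737, 0.0052, 0.034]
force: [0.3, -0.3, -1.8]
grip_force: 12.0
```

```bash
python3 -m pendant '[[[0,0,-0.03],0],[[0,0,0],0],[[0,0,0],0]]' | grep -E 'ee_pos|force:'
python3 -m pendant '[[[0.05,0,0],0],[[0.05,0.01,0],0],[[0,0,0],0]]' | grep -E 'ee_pos|force:'
```

```text
ee_pos: [0.5737, 0.0052, 0.0339]
force: [-0.0, 0.4, 0.6]
grip_force: 12.0
ee_pos: [0.5745, 0.0053, 0.0338]
force: [-4.3, 0.2, 5.8]
grip_force: 12.0
```

```bash
python3 -m pendant '[[[0.03,0,0],0],[[0,0,0],0],[[0,0,0],0]]' | grep -E 'ee_pos|force:'
python3 -m pendant '[[[0.03,0.01,0],0],[[0,0,0],0],[[0,0,0],0]]' | grep -E 'ee_pos|force:'
```

```text
ee_pos: [0.5748, 0.0053, 0.0338]
force: [-5.1, -0.1, 4.6]
grip_force: 12.0
ee_pos: [0.5751, 0.0053, 0.0339]
force: [-4.1, -0.9, 4.8]
grip_force: 12.0
```

Clamping couples the z error into drag. I'll open the fingers slightly so the rear finger only pushes, which leaves a clean horizontal force.

```bash
python3 -m pendant '[[[0,0,0],0],[[0,0,0],0],[[0,0,0],0],[[0,0,0],0]]' 0.24 | grep -E 'ee_pos|force:|width'
python3 -m pendant '[[[0.1,0.01,0],0],[[0.1,0.01,0],0],[[0.05,0.01,0],0],[[0,0,0],0],[[0,0,0],0]]' | grep -E 'ee_pos|force:'
```

```text
ee_pos: [0.5753, 0.0054, 0.0336]
force: [0.1, 0.1, -0.4]
grip_width: 0.022
grip_force: 0.0
ee_pos: [0.5777, 0.0056, 0.0336]
force: [-1.1, -0.6, 0.7]
grip_force: 0.5
```

```bash
python3 -m pendant '[[[0.05,0.01,0],0],[[0.05,0,0],0],[[0,0,0],0],[[0,0,0],0]]' | grep -E 'ee_pos|force:'
python3 -m pendant '[[[0.05,0.01,0],0],[[0.05,0,0],0],[[0,0,0],0],[[0,0,0],0]]' | grep -E 'ee_pos|force:'
```

```text
ee_pos: [0.5787, 0.0058, 0.0336]
force: [-1.3, -0.6, 1.2]
grip_force: 0.8
ee_pos: [0.5793, 0.006, 0.0336]
force: [-4.9, 1.0, 3.0]
grip_force: 2.7
```

```bash
python3 -m pendant '[[[0.03,0,0],0],[[0,0,0],0],[[0,0,0],0]]' | grep -E 'ee_pos|force:'
```

```text
ee_pos: [0.5793, 0.006, 0.0336]
force: [-7.3, 0.3, 5.1]
grip_force: 3.7
```

```bash
python3 -m pendant '[[[0.01,0,0],0],[[0,0,0],0],[[0,0,0],0],[[0,0,0],0],[[0,0,0],0],[[0,0,0],0],[[0,0,0],0]]' | grep -E 'ee_pos|force:'
python3 -m pendant '[[[0,0,0],0],[[0,0,0],0],[[0,0,0],0],[[0,0,0],0]]' 0.5 | grep -E 'ee_pos|force:|width'
python3 - <<'E'
from station import ctrl
from h import *
c=ctrl.camera('wrist');cv2.imwrite('pics/w3.png',c['color'][:,:,::-1])
E
```

```text
ee_pos: [0.5793, 0.006, 0.0336]
force: [-7.7, 0.8, 5.4]
grip_force: 4.1
ee_pos: [0.5803, 0.0059, 0.0337]
force: [-0.4, -0.1, -0.2]
grip_width: 0.0452
grip_force: 0.0
```

View pics/w3.png

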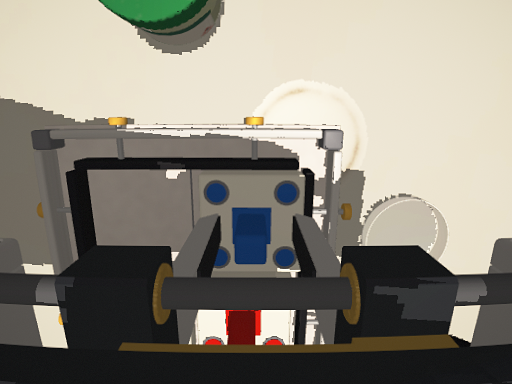

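Blue sits flush against the far fence (edge and fence both at about col 305) and is released. Next is yellow: rise, turn 90° and go over it.

```bash
python3 -m pendant '[[[0,0,3.5],0],[[0,0,3.5],0],[[-0.6,-0.6,0],-0.12],[[-0.6,-0.6,0],-0.12],[[-0.6,-0.6,0],-0.12],[[-0.6,-0.6,0],-0.12],[[-0.6,-0.6,0],-0.12],[[-0.6,-0.7,0],-0.12],[[-0.6,-0.7,0],-0.12],[[-0.6,-0.7,0],-0.12],[[-0.6,-0.7,0],-0.12],[[-0.6,-0.7,0],-0.12],[[-0.6,-0.7,0],-0.12],[[-0.6,-0.7,0],-0.12],[[-0.5,-0.5,0],-0.12],[[0,0,0],-0.01],[[0,0,0],0],[[0,0,0],0]]' 0.5 | grep -E 'ee_|force:|width'
```

```text
ee_pos: [0.5034, -0.0779, 0.1037]
force: [-0.7, 0.2, 0.7]
grip_width: 0.047
grip_force: 0.0
```

```bash
python3 -m pendant '[[[0,0,-2.5],0],[[0,0,-2.5],0],[[0,0,-1.5],0],[[0,0,-0.5],0],[[0,0,0],0],[[0,0,0],0]]' 0.5 | grep -E 'ee|force:|width'
python3 -m pendant '[[[0,0,0],0],[[0,0,0],0],[[0,0,0],0],[[0,0,0],0]]' 0.25 | grep -E 'time|ee|force:|width'
```

```text
ee_pos: [0.5036, -0.078, 0.0343]
eef_rot: [3.141, -0.001, 0.108]
force: [0.5, -0.7, 0.8]
grip_width: 0.0471
grip_force: 0.0
time_s: 12.13
ee_pos: [0.5034, -0.0782, 0.0342]
eef_rot: [3.141, -0.001, 0.107]
force: [-0.3, -0.3, -0.8]
grip_width: 0.0252
grip_force: 0.0
```

```bash
python3 -m pendant '[[[-0.03,0.3,0],0],[[-0.07,0.7,0],0],[[-0.1,1,0],0],[[-0.11,1,0],0],[[-0.1,1,0],0],[[-0.11,1,0],0],[[-0.1,1,0],0],[[-0.07,0.7,0],0],[[-0.03,0.3,0],0],[[0,0,0],0],[[0,0,0],0],[[0,0,0],0]]' | grep -E 'ee|force:|width'
python3 - <<'E'
from station import ctrl
from h import *
c=ctrl.camera('wrist');cv2.imwrite('pics/w4.png',c['color'][:,:,::-1])
E
```

```text
ee_pos: [0.4957, -0.0081, 0.0334]
eef_rot: [-3.141, 0.001, 0.107]
force: [-0.0, -0.8, 0.2]
grip_width: 0.0233
grip_force: 0.0
```

View pics/w4.png

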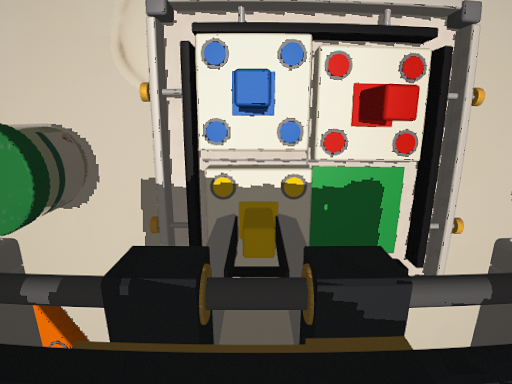

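Yellow's left edge is at about col 204 and the left fence at about col 197, leaving about 5 mm. Blue and red are undisturbed. Creeping now.

```bash
python3 -m pendant '[[[-0.01,0.1,0],0],[[-0.01,0.1,0],0],[[0,0.1,0],0],[[0,0,0],0],[[0,0,0],0]]' | grep -E 'ee_|force:'
python3 -m pendant '[[[-0.01,0.05,0],0],[[0,0.05,0],0],[[0,0,0],0],[[0,0,0],0]]' | grep -E 'ee_|force:'
```

```text
ee_pos: [0.4957, -0.0051, 0.0336]
force: [-0.0, -0.2, -0.6]
grip_force: 0.1
ee_pos: [0.4956, -0.0041, 0.0337]
force: [0.3, -2.6, -1.1]
grip_force: 0.4
```

```bash
python3 -m pendant '[[[-0.01,0.05,0],0],[[0,0.05,0],0],[[0,0,0],0],[[0,0,0],0]]' | grep -E 'ee_|force:'
```

```text
ee_pos: [0.4955, -0.0031, 0.0336]
force: [0.4, 0.0, -0.1]
grip_force: 0.3
```

```bash
python3 -m pendant '[[[-0.01,0.05,0],0],[[0,0.05,0],0],[[0,0,0],0],[[0,0,0],0]]' | grep -E 'ee_|force:'
python3 -m pendant '[[[-0.01,0.05,0],0],[[0,0.05,0],0],[[0,0,0],0],[[0,0,0],0]]' | grep -E 'ee_|force:'
```

```text
ee_pos: [0.4954, -0.002, 0.0336]
force: [0.3, 0.2, -0.4]
grip_force: 0.3
ee_pos: [0.4953, -0.001, 0.0336]
force: [-0.2, -1.7, -0.3]
grip_force: 0.4
```

```bash
python3 -m pendant '[[[-0.01,0.05,0],0],[[0,0.05,0],0],[[0,0,0],0],[[0,0,0],0]]' | grep -E 'ee_|force:'
python3 -m pendant '[[[0,0.05,0],0],[[0,0,0],0],[[0,0,0],0]]' | grep -E 'ee_|force:'
```

```text
ee_pos: [0.4952, -0.0001, 0.0337]
force: [-0.2, -2.2, 0.4]
grip_force: 1.2
ee_pos: [0.4951, 0.0, 0.0337]
force: [-2.3, -5.6, 2.1]
grip_force: 2.8
```

```bash
python3 -m pendant '[[[0,0.03,0],0],[[0,0,0],0],[[0,0,0],0],[[0,0,0],0]]' | grep -E 'ee_|force:'
```

```text
ee_pos: [0.4951, 0.0001, 0.0337]
force: [-2.7, -8.3, 2.4]
grip_force: 3.8
```

```bash
python3 -m pendant '[[[0,0,0],0],[[0,0,0],0],[[0,0,0],0],[[0,0,0],0]]' | grep -E 'ee_|force:'
python3 -m pendant '[[[0,0,0],0],[[0,0,0],0],[[0,0,0],0],[[0,0,0],0]]' 0.5 | grep -E 'ee_|force:|width'
python3 -m pendant '[[[0,0,3.5],0],[[0,0,3.5],0],[[0,0,0],0],[[0,0,0],0]]' 0.5 | grep -E 'ee_'
python3 - <<'E'
from station import ctrl
from h import *
for n in['red','yellow']:
    dots(ctrl,n,25,900)
c=ctrl.camera('wrist');cv2.imwrite('pics/w5.png',c['color'][:,:,::-1])
E
```

```text
ee_pos: [0.495, 0.0001, 0.0337]
force: [-2.4, -7.4, 1.5]
grip_force: 3.8
ee_pos: [0.4952, 0.0009, 0.0336]
force: [0.4, -1.0, 1.2]
grip_width: 0.0452
grip_force: 0.0
ee_pos: [0.4961, 0.0008, 0.1052]
red ([325.8, 81.6], 192) [ 0.598  -0.0453]
red ([379.8, 82.8], 196) [ 0.6026 -0.0908]
red ([323.0, 137.3], 175) [ 0.5523 -0.0499]
red ([375.4, 137.9], 173) [ 0.557  -0.0955]
yellow ([256.2, 17.3], 30) [0.6396 0.0174]
yellow ([183.3, 98.0], 28) [0.5711 0.0713]
yellow ([234.2, 168.8], 172) [0.516  0.0235]
yellow ([286.6, 169.2], 176) [ 0.5205 -0.022 ]
yellow ([508.0, 184.7], 165) [ 0.5291 -0.23  ]
yellow ([234.7, 218.9], 143) [0.4701 0.0189]
yellow ([285.2, 219.1], 144) [ 0.4748 -0.0267]
```

View pics/w5.png

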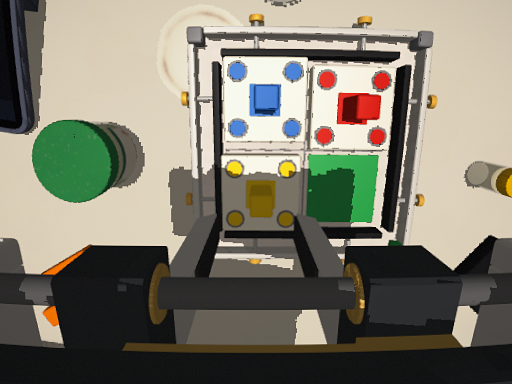

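Yellow is flush at the left fence and blue is unmoved. Red's centre is at (0.5775, −0.0704), with the green cell free below it. Moving over red.

```bash
python3 -m pendant '[[[0.6,-0.5,0],0.12],[[0.6,-0.5,0],0.12],[[0.6,-0.5,0],0.12],[[0.6,-0.5,0],0.12],[[0.6,-0.5,0],0.12],[[0.6,-0.6,0],0.12],[[0.6,-0.6,0],0.12],[[0.6,-0.6,0],0.12],[[0.7,-0.6,0],0.12],[[0.7,-0.6,0],0.12],[[0.7,-0.6,0],0.12],[[0.7,-0.6,0],0.12],[[0.6,-0.5,0],0.12],[[0,0,0],0.01],[[0,0,0],0],[[0,0,0],0]]' 0.5 | grep -E 'ee'
```

```text
ee_pos: [0.5766, -0.071, 0.1029]
eef_rot: [-3.14, -0.0, 1.673]
```

```bash
python3 -m pendant '[[[0.1,0,-2.5],0],[[0,0,-2.5],0],[[0,0,-1.5],0],[[0,0,-0.5],0],[[0,0,0],0],[[0,0,0],0]]' 0.5 | grep -E 'ee_|force:|width'
python3 -m pendant '[[[0,0,0],0],[[0,0,0],0],[[0,0,0],0],[[0,0,0],0]]' 0.25 | grep -E 'time|ee_|force:|width'
python3 -m pendant '[[[-0.3,-0.03,0],0],[[-0.7,-0.07,0],0],[[-1,-0.1,0],0],[[-1,-0.11,0],0],[[-1,-0.1,0],0],[[-1,-0.11,0],0],[[-1,-0.1,0],0],[[-0.7,-0.07,0],0],[[-0.3,-0.03,0],0],[[0,0,0],0],[[0,0,0],0],[[0,0,0],0]]' | grep -E 'ee_|force:|width'
```

```text
ee_pos: [0.5784, -0.0712, 0.0344]
force: [-0.1, -0.4, 0.8]
grip_width: 0.0469
grip_force: 0.0
time_s: 19.17
ee_pos: [0.5784, -0.0713, 0.0342]
force: [-0.6, -0.0, 0.3]
grip_width: 0.0252
grip_force: 0.0
ee_pos: [0.5083, -0.0785, 0.0335]
force: [0.2, -0.6, 0.5]
grip_width: 0.0237
grip_force: 0.0
```

```bash
python3 -m pendant '[[[-0.1,-0.01,0],0],[[-0.1,-0.01,0],0],[[-0.1,-0.01,0],0],[[-0.1,-0.01,0],0],[[-0.1,-0.01,0],0],[[0,0,0],0],[[0,0,0],0]]' | grep -E 'ee_|force:'
python3 -m pendant '[[[-0.05,-0.01,0],0],[[-0.05,0,0],0],[[0,0,0],0],[[0,0,0],0]]' | grep -E 'ee_|force:'
python3 -m pendant '[[[-0.05,-0.01,0],0],[[-0.05,0,0],0],[[0,0,0],0],[[0,0,0],0]]' | grep -E 'ee_|force:'
```

```text
ee_pos: [0.5031, -0.079, 0.0337]
force: [-0.3, -0.7, 0.6]
grip_force: 0.0
ee_pos: [0.5022, -0.0791, 0.0337]
force: [0.8, 0.4, -0.6]
grip_force: 0.4
ee_pos: [0.5012, -0.0792, 0.0337]
force: [0.8, -0.4, -0.4]
grip_force: 0.6
```

```bash
python3 -m pendant '[[[-0.05,-0.01,0],0],[[-0.05,0,0],0],[[0,0,0],0],[[0,0,0],0]]' | grep -E 'ee_|force:'
python3 -m pendant '[[[-0.05,-0.01,0],0],[[-0.05,0,0],0],[[0,0,0],0],[[0,0,0],0]]' | grep -E 'ee_|force:'
```

```text
ee_pos: [0.5002, -0.0793, 0.0337]
force: [0.7, -0.5, 0.8]
grip_force: 0.6
ee_pos: [0.4996, -0.0795, 0.0338]
force: [5.8, -1.2, -0.4]
grip_force: 2.4
```

```bash
python3 -m pendant '[[[-0.03,0,0],0],[[0,0,0],0],[[0,0,0],0],[[0,0,0],0],[[0,0,0],0]]' | grep -E 'ee_|force:'
python3 - <<'E'
from station import ctrl
from h import *
c=ctrl.camera('top');cv2.imwrite('pics/t6.png',cv2.resize(c['color'][150:250,235:355,::-1],None,fx=6,fy=6,interpolation=cv2.INTER_CUBIC))
E
```

```text
ee_pos: [0.4996, -0.0796, 0.034]
force: [5.3, -1.6, -0.1]
grip_force: 3.0
```

```bash
python3 -m pendant '[[[-0.02,0,0],0],[[0,0,0],0],[[0,0,0],0],[[0,0,0],0],[[0,0,0],0]]' | grep -E 'ee_|force:'
```

```text
ee_pos: [0.4995, -0.0796, 0.034]
force: [6.1, -1.8, 0.3]
grip_force: 3.3
```

```bash
python3 -m pendant '[[[-0.04,0,0],0],[[0,0,0],0],[[0,0,0],0],[[0,0,0],0],[[0,0,0],0],[[0,0,0],0]]' | grep -E 'ee_|force:'
```

```text
ee_pos: [0.4994, -0.0796, 0.0342]
force: [7.3, -1.7, -0.3]
grip_force: 4.0
```

```bash
python3 -m pendant '[[[-0.02,0,0],0],[[0,0,0],0],[[0,0,0],0],[[0,0,0],0],[[0,0,0],0],[[0,0,0],0]]' | grep -E 'ee_|force:'
python3 -m pendant '[[[0,0,0],0],[[0,0,0],0],[[0,0,0],0],[[0,0,0],0]]' 0.5 | grep -E 'ee_|force:|width'
python3 -m pendant '[[[0,0,3.5],0],[[0,0,3.5],0],[[0,0,3],0],[[0,0,3],0],[[0,0,0],0],[[0,0,0],0]]' | grep -E 'time|ee_'
python3 - <<'E'
from station import ctrl
from h import *
c=ctrl.camera('wrist');cv2.imwrite('pics/w7.png',c['color'][:,:,::-1])
for n in['red','yellow','blue']: dots(ctrl,n,60,900)
E
```

```text
ee_pos: [0.4993, -0.0796, 0.0343]
force: [8.7, -0.4, -0.1]
grip_force: 4.3
ee_pos: [0.4976, -0.0793, 0.0334]
force: [-0.2, 0.4, 0.1]
grip_width: 0.0456
grip_force: 0.0
time_s: 24.8
ee_pos: [0.4985, -0.0795, 0.1648]
red ([239.0, 161.0], 106) [ 0.476  -0.0579]
red ([282.0, 161.1], 103) [ 0.5216 -0.0531]
red ([260.2, 184.0], 607) [ 0.5012 -0.0804]
red ([239.4, 202.2], 99) [ 0.4807 -0.1033]
red ([281.1, 202.6], 94) [ 0.5264 -0.0989]
yellow ([240.4, 85.9], 135) [0.4697 0.0188]
yellow ([285.7, 86.0], 131) [0.5154 0.0236]
yellow ([263.0, 109.0], 624) [ 0.495  -0.0015]
yellow ([240.9, 131.5], 127) [ 0.4746 -0.0266]
yellow ([284.7, 131.8], 120) [ 0.5201 -0.0221]
yellow ([277.1, 313.0], 134) [ 0.5388 -0.2383]
blue ([320.4, 89.4], 127) [0.5507 0.0243]
blue ([364.8, 90.3], 125) [0.5962 0.0288]
blue ([345.3, 112.8], 678) [0.5798 0.0042]
blue ([318.3, 135.1], 113) [ 0.5553 -0.0215]
blue ([361.6, 135.5], 117) [ 0.6009 -0.0168]
```

View pics/w7.png

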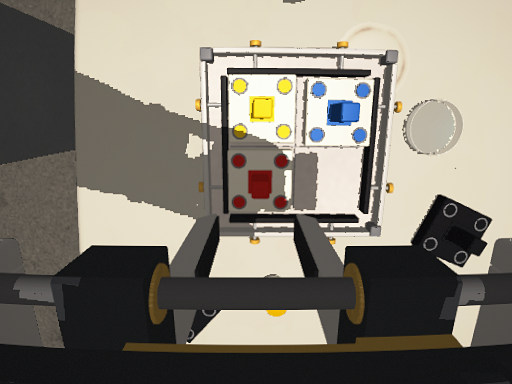

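Red is in the green cell against the near fence, yellow is against the left fence and blue is against the far one. The gripper is clear of everything, so I'm handing in.

```bash
python3 -c "
from station import ctrl
print(ctrl.hand_in())"
```

```text
the job is handed in; nothing more can be done
None
```

The red carrier is in the green-marked cell, after blue, yellow and red were slid in that order and each pressed to its fence at about 8 N; the one slip was blue, whose weight the gripped post may have briefly carried (about 0.2 mm at most) mid-slide. Handed in at about 25 s.

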